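Pack a quilting kit case

ROBOT

A 6-joint arm with a two-finger parallel gripper is mounted at the origin on the work surface. World frame = base frame: x ahead of the robot, y to its left, z up, the work surface at z = 0. Lengths are in m, angles in rad, forces in N, time in s.
With the tool pointing down it reaches from about 0.275 to 0.975 m from the base axis. Payload 8.4 kg.
Tool frame: the origin (TCP) lies on the mounting face of the last link; the fingertips stand 190 mm ahead of it and the grasp point (between the pads) lies 171 mm ahead of it (ctrl.grip_depth is the distance from the TCP to the grasp point, in m); z points along the fingers, y is the line along which they close (so a half turn about z gives the same grasp; the last joint's range is limited). The gripper opens to 92 mm and grips with 3 to 60 N. Pads are 20 mm wide; open, the fingers measure 128 mm over their backs; the gripper's body (75 mm by 189 mm) begins 69 mm behind the grasp point.
Start: joints at [1.308, 0.353, 1.633, -0, 1.155, -0.002], TCP at [0.161, 0.604, 0.405] pointing down, gripper open.
Joint ranges: [-2.63, 2.63], [-0.92, 2.1], [0.06, 2.66], [-1.3, 4.44], [0, 2.69], [-3.02, 3.02]. Speed limits (rad/s): [2.22, 2.22, 2.79, 3.14, 3.14, 3.14].

INTERFACE

Orientations are given as a unit quaternion [w, x, y, z].
In Python, from cell import ctrl, eyes gives the robot as it stands. The module is installed in compiled form; this text tells all that it offers.
- The arm moves only by the tool play_rows, never from a script. Its argument "commands" is a list of rows, each an object of numbers: "tx", "ty", "tz": the shift along the tool's x, y, z in m; "roll": the turn about the tool's z in degrees. In form: [{"tx": .., "ty": .., "tz": .., "roll": ..}, ...]. A call has 1 to 20 rows; each row shifts and turns the commanded pose from where the row before left it, along the tool's axes as they then stand; what a row does not reach is not made up. A row lasts 1/12 s, in which the tool goes at most 41.7 mm and 7.16 degrees, less where a joint would pass 70% of its speed; a pose out of reach is approached as far as the arm can. A call with a gripper value outside its range is refused whole. "gripper" is the finger opening in m, from 0 to 0.0919, set as the call begins (left out, the last holds). The fingers move at their own pace and stop on an object; "grip_force" is the grip in N (left out, the last holds). Time passes only in rows, so rows that do not move let the fingers close. It gives the time, the measured TCP pose, the force, the opening and the grip force at its end, in the units of the state.
- ctrl.sense(): the state, without advancing time (a new reading comes with each control period).
- eyes.get_image(name): name is "scene" or "side" or "wrist"; returns a dict with "img" (480x640x3 uint8, red, green, blue), "mtx" (3x3 intrinsics, pixels), "k1" (the pictures are not rectified: a ray, as slopes to the right and down, at radius r is drawn at 1 + k1 r^2 times it, then the intrinsics apply), "R" (3x3) and "t" (3): a world point X has camera coordinates R X + t. Camera axes: x right, y down, z forward; pixel columns grow to the right and rows downward; lengths in m; the calibration is good to about 2 mm. A picture is of the moment at which its call begins. There is no depth.
- ctrl.hand_in(): hands the job in; it is judged then, once.
The state is a dict: "t": time; "joints": joint angles; "joint_vel": joint speeds; "tau": joint torques, N m; "tool_pos": TCP position; "tool_rot": TCP orientation; "wrist_force": force on the tool from outside, world axes, zero at the start; "torque": the same for the moment, N m; "opening": opening from 0.0 (shut) to 1.0 (fully open); "gripper_force": force on a finger pad.
Only numpy, scipy, OpenCV 4.12 (cv2) and the standard library are available. Lean on these libraries where they do the work, as an engineer would, in place of code of your own. Each camera call takes 0.05 s, during which the arm holds its last target. There are 200 camera calls.

TASK

Pack the kit case for the next class: lay every strip ruler that is on the raised cutting board flat in the long compartment of the case, put exactly one thread spool from the basket into the small compartment, and then shut the lid fully. Leave the other spools and the tape measure in the basket and do not disturb the other things about.

Things in the scene. Friction and masses are not known exactly. Their poses are not given: they have to be found in the camera images.
- board: raised cutting board: a fixed plywood riser with a green gridded mat on top, 300 (x) by 330 (y) by 60 mm high. Origin under its centre, z up, its -x side faces the robot. The rulers lie on it
- board_edge (a point): middle of the board's upper front edge (the edge facing the robot); axes as the board, 150 mm to -x of the board's origin and 60 mm above it. In front of this edge there is free air down to the table
- ruler1: clear acrylic strip ruler with yellow lines, 150 (its x) by 45 (its y) by 3 mm, 30 g, flat on the board, its x within 0.15 rad of the board's. Origin: centre of its underside. Too thin to pick up while flat, but slides under pressing fingertips (they grip better than the mat); overhanging the edge, it can be pinched across its 45 mm width, fingers pointing down. Two or three are present
- ruler2: clear acrylic strip ruler with yellow lines, 150 (its x) by 45 (its y) by 3 mm, 30 g, flat on the board, its x within 0.15 rad of the board's. Origin: centre of its underside. Too thin to pick up while flat, but slides under pressing fingertips (they grip better than the mat); overhanging the edge, it can be pinched across its 45 mm width, fingers pointing down. Two or three are present
- ruler3: clear acrylic strip ruler with yellow lines, 150 (its x) by 45 (its y) by 3 mm, 30 g, flat on the board, its x within 0.15 rad of the board's. Origin: centre of its underside. Too thin to pick up while flat, but slides under pressing fingertips (they grip better than the mat); overhanging the edge, it can be pinched across its 45 mm width, fingers pointing down. Two or three are present
- case: fixed open-topped grey kit case, 125 (x) by 241 (y) by 55 mm high outside, walls 5 mm, floor 4 mm thick; a divider 5 mm thick and 40 mm high above the floor splits it along y into a long and a small compartment. Origin under its centre, z up; lid hinged on the +x rim. It may stand on either side of the board
- case_long (a point): centre of the floor of the case's long compartment (115 by 168 mm clear, x by y in the case's axes, 51 mm deep), where the rulers go, flat, their length along the case's y; they may lie on one another
- case_small (a point): centre of the floor of the case's small compartment (115 by 58 mm clear, x by y in the case's axes, 51 mm deep), where one spool goes; it is on the case's +y end
- lid (a joint): angle of the case's lid: 0 shut (level on the rim), grows as it opens; 1.57 upright, stops at 1.9. Starts open at 1.55 to 1.85. The hinge is stiff (about 0.14 N m): it stays where left. A plain plate 125 by 241 by 6 mm, no handle; it can be swept shut with the fingertips on its outer face
- lid_hinge (a point): middle of the lid's hinge line (along the case's y), on the +x rim of the case at 55 mm height, on the lid's lower (inner) face; it turns with the lid: the lid extends 125 mm to its -x, its +z is the outer face's normal
- lid_edge (a point): middle of the lid's free edge, 125 mm from the hinge, in mid-thickness
- basket: fixed low wooden open box, 200 (x) by 180 (y) by 50 mm high, walls and floor 5 mm; holds the three spools and a tape measure. Origin under its centre, z up. Across the board from the case
- spool1: squat wooden thread spool wound with undyed thread, a cylinder of diameter 38 and height 32 mm, 30 g, standing upright in the basket. Origin at the centre of its underside, z along its axis. The three are alike
- spool2: squat wooden thread spool wound with undyed thread, a cylinder of diameter 38 and height 32 mm, 30 g, standing upright in the basket. Origin at the centre of its underside, z along its axis. The three are alike
- spool3: squat wooden thread spool wound with undyed thread, a cylinder of diameter 38 and height 32 mm, 30 g, standing upright in the basket. Origin at the centre of its underside, z along its axis. The three are alike
- tape: pocket tape measure in a steel case, 46 by 46 by 20 mm, lying in the basket among the spools; origin under its centre; it stays in the basket
- cutter: rotary cutter, 150 mm long (its y), 18 mm high, lying at the rear of the board; origin under its middle; leave alone
- pin_tin: round steel pin tin, diameter 60, height 25 mm, at the rear of the board; origin under its centre; leave alone
- mug: white mug, diameter 76, height 85 mm, behind the basket or case on the left; origin under its centre; leave alone
- pencil_box: flat blue pencil box, 60 by 150 by 25 mm, behind the basket or case on the right; origin under its centre; leave alone
Mind the look-alikes: they are no part of the job. Leave any blue or purple look-alike of the tape alone.

How it is judged:
By the outcome, as a careful person would: the job done as asked, in the order asked, and still so for the second after the job is handed in, with the robot touching nothing.
Of ruler1, ruler2, ruler3 only 2 to 3 are there at a start; the rules pass over those that are not, and their reading is None.
At some moment in a run one of ruler1, ruler2, ruler3, spool1, spool2, spool3 may be knocked a few centimetres aside while the robot is not near it.
It also fails if it takes over 210 s, if anything falls off the work surface, if the arm or the gripper's body presses on something with over 40 N, if the wrist force passes 120 N, or if a joint passes its speed limit or range.

## Working session

There is one attempt and no reset: what is moved stays moved. The work goes in short steps, Python scripts to look and compute and a tool call to move; the robot and the scene stay as the last step left them, time stands still between calls to the robot, and variables do not carry over. Pictures are saved under pics/ and viewed, at most 17 in all, crops included, and the job is handed in when it is done.

Besides the shell and the picture viewer there is one more tool, called after "Call:" by a JSON object that holds its "op" and its "data". play_rows: Moves the arm, as the interface text tells. Its arguments: {"type":"object","properties":{"commands":{"type":"array"},"gripper":{"type":"number"},"grip_force":{"type":"number"}},"required":["commands"]}

```bash
mkdir -p pics; cat > h.py <<'E'
import numpy as np, cv2
from cell import ctrl, eyes
def shot(n,f=None):
    d=eyes.get_image(n)
    if f: cv2.imwrite('pics/'+f,cv2.cvtColor(d['img'],cv2.COLOR_RGB2BGR))
    return d
def dist(d): return np.array([d['k1'],0,0,0,0],float)
def ray(d,uv):
    p=cv2.undistortPoints(np.array(uv,float).reshape(-1,1,2),np.array(d['mtx'],float),dist(d)).reshape(-1,2)
    R=np.array(d['R']);c=-R.T@np.array(d['t'])
    return c,np.c_[p,np.ones(len(p))]@R
def plane(d,uv,z):
    c,r=ray(d,uv); return c+r*((z-c[2])/r[:,2])[:,None]
def proj(d,X):
    R=np.array(d['R'],float)
    return cv2.projectPoints(np.array(X,float).reshape(-1,1,3),cv2.Rodrigues(R)[0],np.array(d['t'],float),np.array(d['mtx'],float),dist(d))[0].reshape(-1,2)
def st():
    s=ctrl.sense(); print({k:np.round(s[k],4).tolist() for k in ('t','joints','tool_pos','tool_rot','wrist_force','opening','gripper_force')}); return s
E
python3 - <<'E'
from h import *
st()
for n in('scene','side','wrist'):
    d=shot(n,n+'0.png'); R=np.array(d['R']);print(n,(-R.T@d['t']).round(3),R[2].round(3),d['k1'])
E
```

```text
{'t': 0.0, 'joints': [1.3076, 0.3536, 1.6341, -0.0, 1.1552, -0.0024], 'tool_pos': [0.1611, 0.6036, 0.404], 'tool_rot': [-0.0001, 0.13, 0.9915, -0.0007], 'wrist_force': [0.3009, -0.3915, -0.7701], 'opening': 1.0043, 'gripper_force': 0.0}
scene [1.501 0.799 0.896] [-0.641 -0.536 -0.55 ] -0.015380342404995319
side [ 0.268 -0.905  0.855] [ 0.21   0.74  -0.639] -0.09353452596780396
wrist [0.094 0.621 0.384] [ 0.237 -0.065 -0.969] -0.06384494087102832
```

View pics/scene0.png

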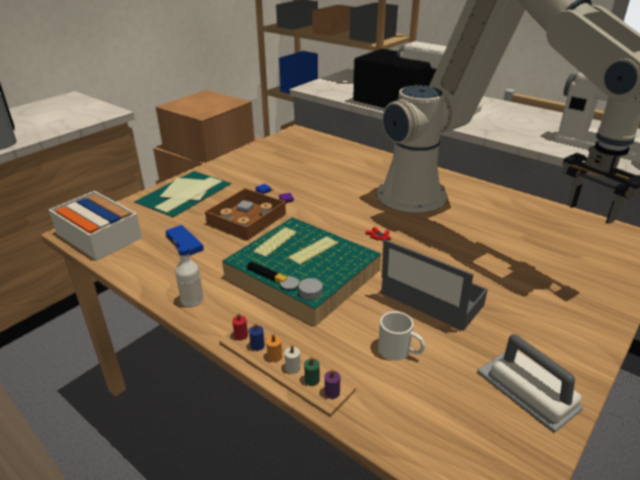

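View pics/side0.png

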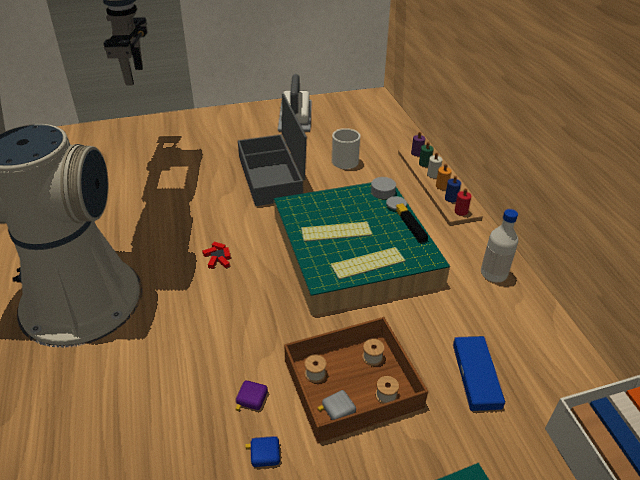

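Scene: the robot is at the upper right and the case is left of the board, with its lid up. The side view shows two yellow rulers on the green board at about (336,231) and (368,262). The basket holds three spools at (315,368), (374,351) and (387,389), plus the grey tape at (339,404). The blue and purple look-alikes lie outside it. Pale strips on a second green mat at the scene's (185,190) aren't on the raised board, so they don't count.

```bash
python3 - <<'E'
from h import *
d=shot('side');im=d['img'];hsv=cv2.cvtColor(im,cv2.COLOR_RGB2HSV)
m=cv2.inRange(hsv,(20,40,150),(40,200,255));m[:, :280]=0;m[:, 440:]=0;m[:200]=0;m[300:]=0
m=cv2.morphologyEx(m,cv2.MORPH_CLOSE,np.ones((5,5)))
for c in cv2.findContours(m,0,2)[0]:
    if cv2.contourArea(c)<200: continue
    P=plane(d,c.reshape(-1,2),0.063)[:,:2]
    r=cv2.minAreaRect((P*1000).astype(np.float32)); print('ruler',np.round(r[0]),np.round(r[1]),round(r[2],1))
g=cv2.inRange(hsv,(70,80,40),(95,255,255));g[:170]=0;g[310:]=0
c=max(cv2.findContours(cv2.morphologyEx(g,cv2.MORPH_CLOSE,np.ones((15,15))),0,2)[0],key=cv2.contourArea)
P=plane(d,c.reshape(-1,2),0.06)[:,:2];r=cv2.minAreaRect((P*1000).astype(np.float32));print('board',r,cv2.boxPoints(r).round().tolist())
big=lambda x,y,w,h:cv2.cvtColor(cv2.resize(im[y:y+h,x:x+w],None,fx=4,fy=4,interpolation=2),cv2.COLOR_RGB2BGR)
a=big(230,80,140,130);b=big(270,310,170,140)
H=560;o=np.zeros((560,800,3),np.uint8);a2=cv2.resize(a,(400,int(400*130/140)));
cv2.imwrite('pics/case1.png',a);cv2.imwrite('pics/bask1.png',b)
E
```

```text
ruler [ 595. -104.] [149.  45.] 5.9
ruler [561.  11.] [ 44. 151.] 83.6
board ((604.1968994140625, 6.9935455322265625), (300.38079833984375, 335.6972351074219), 1.2342219352722168) [[450.0, 172.0], [458.0, -164.0], [758.0, -158.0], [751.0, 178.0]]
```

View pics/case1.png

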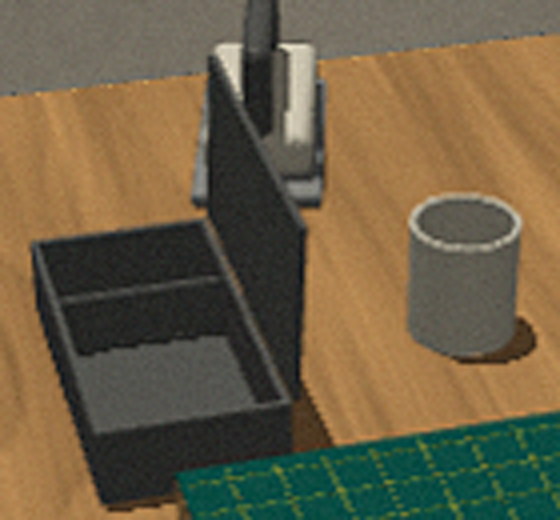

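View pics/bask1.png

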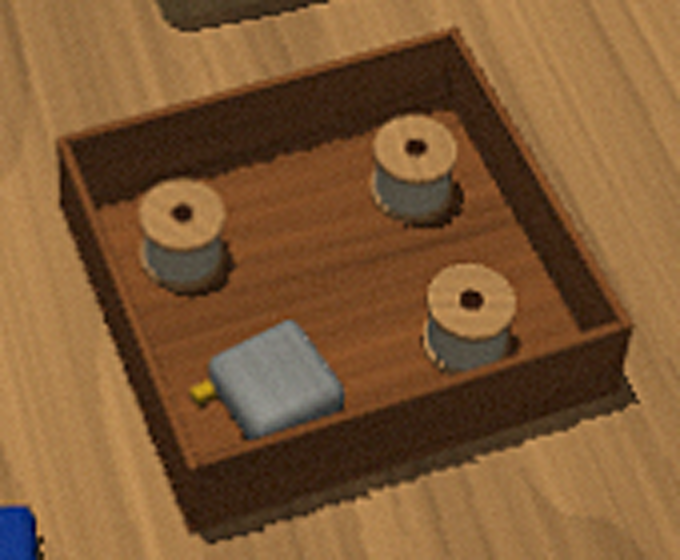

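```bash
python3 - <<'E'
from h import *
d=shot('side')
f=lambda L,o:np.array(L)/4+np.array(o)-.375
print('case rim',plane(d,f([(98,430),(290,402),(35,243),(205,224)],(230,80)),.055).round(3).tolist())
print('divider',plane(d,f([(62,300),(220,278)],(230,80)),.044).round(3).tolist())
print('basket',plane(d,f([(62,140),(455,32),(630,325),(192,465)],(270,310)),.05).round(3).tolist())
print('spools',plane(d,f([(182,214),(415,147),(471,300)],(270,310)),.037).round(3).tolist())
print('tape',plane(d,f([(275,372)],(270,310)),.02).round(3).tolist())
w=shot('wrist','wrist0.png')
s=shot('scene')
# lid edge check: far/near top corners in side: (215,55),(303,230)
c,r=ray(d,f([(215,55),(303,230)],(230,80)))
print(c.round(3),r.round(3).tolist())
E
```

```text
case rim [[0.416, 0.232, 0.055], [0.537, 0.232, 0.055], [0.412, 0.466, 0.055], [0.532, 0.462, 0.055]]
divider [[0.421, 0.405, 0.044], [0.53, 0.406, 0.044]]
basket [[0.384, -0.262, 0.05], [0.579, -0.247, 0.05], [0.594, -0.421, 0.05], [0.398, -0.437, 0.05]]
spools [[0.429, -0.307, 0.037], [0.542, -0.297, 0.037], [0.538, -0.383, 0.037]]
tape [[0.449, -0.385, 0.02]]
[ 0.268 -0.905  0.855] [[0.184, 0.912, -0.448], [0.209, 0.853, -0.508]]
```

Both rulers measure 150x45 mm, so the scale is right. Their centres are (.561,.011) at yaw -6.4° and (.595,-.104) at yaw +5.9°, and the board's front edge is at x≈.455. I'll align the tool with the world axes (tool x = -x, tool y = +y) and go above ruler A.

Call:
{"op": "play_rows", "data": {"commands": [{"roll":-5},{"roll":-5},{"roll":-5},{"tx":-0.022,"ty":-0.033},{"tx":-0.022,"ty":-0.033},{"tx":-0.022,"ty":-0.033},{"tx":-0.022,"ty":-0.033},{"tx":-0.022,"ty":-0.033},{"tx":-0.022,"ty":-0.033},{"tx":-0.022,"ty":-0.033},{"tx":-0.022,"ty":-0.033},{"tx":-0.022,"ty":-0.033},{"tx":-0.022,"ty":-0.033},{"tx":-0.022,"ty":-0.033},{"tx":-0.022,"ty":-0.033},{"tx":-0.022,"ty":-0.033},{"tx":-0.022,"ty":-0.033},{"tx":-0.022,"ty":-0.033},{"tx":-0.022,"ty":-0.033},{"tx":-0.022,"ty":-0.033}], "gripper": 0}}

```text
invalid input
```

Call:
{"op": "play_rows", "data": {"commands": [{"tx":0,"ty":0,"tz":0,"roll":-5},{"tx":0,"ty":0,"tz":0,"roll":-5},{"tx":0,"ty":0,"tz":0,"roll":-5}], "gripper": 0}}

```text
t: 0.6
tool_pos: [0.1612, 0.6039, 0.4047]
tool_rot: [0.0, -0.003, 1.0, -0.0]
wrist_force: [0.1, 0.0, 0.3]
opening: 0.807
gripper_force: 0.0
```

Call:
{"op": "play_rows", "data": {"commands": [{"tx":-0.022,"ty":-0.033,"tz":0,"roll":0},{"tx":-0.022,"ty":-0.033,"tz":0,"roll":0},{"tx":-0.022,"ty":-0.033,"tz":0,"roll":0},{"tx":-0.022,"ty":-0.033,"tz":0,"roll":0},{"tx":-0.022,"ty":-0.033,"tz":0,"roll":0},{"tx":-0.022,"ty":-0.033,"tz":0,"roll":0},{"tx":-0.022,"ty":-0.033,"tz":0,"roll":0},{"tx":-0.022,"ty":-0.033,"tz":0,"roll":0},{"tx":-0.022,"ty":-0.033,"tz":0,"roll":0},{"tx":-0.022,"ty":-0.033,"tz":0,"roll":0},{"tx":-0.022,"ty":-0.033,"tz":0,"roll":0},{"tx":-0.022,"ty":-0.033,"tz":0,"roll":0},{"tx":-0.022,"ty":-0.033,"tz":0,"roll":0},{"tx":-0.022,"ty":-0.033,"tz":0,"roll":0},{"tx":-0.022,"ty":-0.033,"tz":0,"roll":0},{"tx":-0.022,"ty":-0.033,"tz":0,"roll":0},{"tx":-0.022,"ty":-0.033,"tz":0,"roll":0},{"tx":-0.022,"ty":-0.033,"tz":0,"roll":0}], "gripper": 0}}

```text
t: 2.1
tool_pos: [0.5585, 0.0083, 0.4049]
tool_rot: [0.0, -0.0, 1.0, 0.0]
wrist_force: [0.9, 0.1, 0.2]
opening: 0.004
gripper_force: 0.0
```

```bash
cat >> h.py <<'E'
def rulers(n='wrist',z=.063,f=None,lo=(20,40,150)):
    d=shot(n,f);hsv=cv2.cvtColor(d['img'],cv2.COLOR_RGB2HSV)
    m=cv2.inRange(hsv,lo,(40,200,255));m=cv2.morphologyEx(m,cv2.MORPH_CLOSE,np.ones((7,7)));m=cv2.morphologyEx(m,cv2.MORPH_OPEN,np.ones((7,7)))
    for c in cv2.findContours(m,0,2)[0]:
        if cv2.contourArea(c)<300: continue
        r=cv2.minAreaRect((plane(d,c.reshape(-1,2),z)[:,:2]*1000).astype(np.float32))
        if 30<min(r[1])<70: print(np.round(r[0],1),np.round(r[1],1),round(r[2],1),cv2.boxPoints(r).round().tolist())
    return d
E
python3 -c "
from h import *
d=rulers(f='w1.png')"
```

```text
[ 584.1 -111.4] [125.9  47.9] 5.6 [[519.0, -94.0], [524.0, -141.0], [649.0, -129.0], [644.0, -81.0]]
[546.1   6.2] [ 47.5 121.9] 84.2 [[483.0, -11.0], [604.0, -24.0], [609.0, 24.0], [488.0, 36.0]]
```

View pics/w1.png

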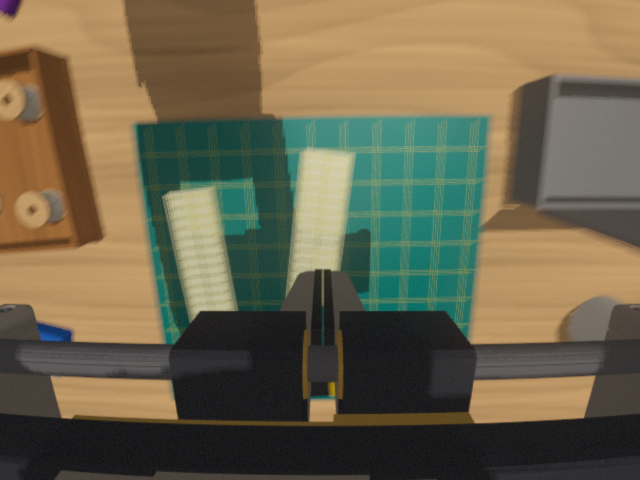

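The wrist view shows both rulers and agrees with the side view to within a few mm. Ruler A's front end is at (328,152), with the fingertips over its body. I'll go down to press.

Call:
{"op": "play_rows", "data": {"commands": [{"tx":0,"ty":0,"tz":0.04,"roll":0},{"tx":0,"ty":0,"tz":0.04,"roll":0},{"tx":0,"ty":0,"tz":0.04,"roll":0},{"tx":0,"ty":0,"tz":0.02,"roll":0},{"tx":0,"ty":0,"tz":0.006,"roll":0},{"tx":0,"ty":0,"tz":0.003,"roll":0},{"tx":0,"ty":0,"tz":0.003,"roll":0},{"tx":0,"ty":0,"tz":0,"roll":0},{"tx":0,"ty":0,"tz":0,"roll":0}]}}

```text
t: 2.9
tool_pos: [0.5585, 0.0104, 0.2543]
tool_rot: [0.001, -0.001, 1.0, 0.0]
wrist_force: [-0.1, -0.6, 0.9]
opening: 0.005
gripper_force: 0.0
```

Call:
{"op": "play_rows", "data": {"commands": [{"tx":0,"ty":0,"tz":0.001,"roll":0},{"tx":0,"ty":0,"tz":0.001,"roll":0},{"tx":0,"ty":0,"tz":0,"roll":0},{"tx":0,"ty":0,"tz":0,"roll":0}]}}

```text
t: 3.23
tool_pos: [0.5585, 0.0103, 0.2534]
tool_rot: [0.002, -0.001, 1.0, 0.0]
wrist_force: [-4.3, 0.4, 19.3]
opening: 0.005
gripper_force: 9.8
```

Call:
{"op": "play_rows", "data": {"commands": [{"tx":0.004,"ty":0,"tz":-0.0005,"roll":0},{"tx":0.008,"ty":0,"tz":0,"roll":0},{"tx":0.01,"ty":0,"tz":0,"roll":0},{"tx":0.01,"ty":0,"tz":0,"roll":0},{"tx":0,"ty":0,"tz":0,"roll":0}]}}

```text
t: 3.65
tool_pos: [0.5263, 0.0103, 0.2535]
tool_rot: [0.003, -0.001, 1.0, 0.0]
wrist_force: [-0.4, -0.2, 12.8]
opening: 0.0
gripper_force: 6.2
```

Call:
{"op": "play_rows", "data": {"commands": [{"tx":0.008,"ty":0,"tz":0,"roll":0},{"tx":0.01,"ty":0,"tz":0,"roll":0},{"tx":0.01,"ty":0,"tz":0,"roll":0},{"tx":0.01,"ty":0,"tz":0,"roll":0},{"tx":0.004,"ty":0,"tz":0,"roll":0},{"tx":0,"ty":0,"tz":0,"roll":0}]}}

```text
t: 4.15
tool_pos: [0.4849, 0.0103, 0.2535]
tool_rot: [0.003, -0.001, 1.0, 0.0]
wrist_force: [1.1, 0.3, 13.8]
opening: 0.004
gripper_force: 6.7
```

```bash
python3 -c "
from h import *
rulers('side',f='s2.png')"
```

```text
[ 900.8 -561.7] [35.  71.8] 1.7 [[882.0, -526.0], [884.0, -598.0], [919.0, -597.0], [917.0, -525.0]]
[ 595.  -103.6] [149.2  44.7] 6.2 [[518.0, -90.0], [523.0, -134.0], [672.0, -118.0], [667.0, -73.0]]
[445.1  16.5] [44.1 58.8] 78.6 [[412.0, 1.0], [470.0, -11.0], [478.0, 32.0], [421.0, 44.0]]
[529.7   7. ] [44.  68.4] 84.1 [[493.0, -11.0], [561.0, -18.0], [566.0, 25.0], [498.0, 32.0]]
```

Ruler A now overhangs, with its front end at about (.4165,.0225) and yaw about -7.5°. Next I'll lift, open, go over the overhang and line up.

Call:
{"op": "play_rows", "data": {"commands": [{"tx":0,"ty":0,"tz":-0.01,"roll":0},{"tx":0,"ty":0,"tz":-0.036,"roll":0},{"tx":0.025,"ty":0.005,"tz":0,"roll":0},{"tx":0.0265,"ty":0.005,"tz":0,"roll":0},{"tx":0,"ty":0,"tz":0,"roll":3.5},{"tx":0,"ty":0,"tz":0,"roll":3.5},{"tx":0,"ty":0,"tz":0,"roll":0},{"tx":0,"ty":0,"tz":0,"roll":0},{"tx":0,"ty":0,"tz":0,"roll":0},{"tx":0,"ty":0,"tz":0,"roll":0}], "gripper": 0.075}}

```text
t: 5.03
tool_pos: [0.4324, 0.0201, 0.2973]
tool_rot: [0.0, 0.06, 0.998, -0.0]
wrist_force: [0.9, 0.7, -0.5]
opening: 0.708
gripper_force: 0.0
```

```bash
python3 -c "
from h import *
rulers('wrist',f='w3.png')
rulers('side')"
```

```text
[540.    2.2] [45.1 35.1] 83.3 [[520.0, -18.0], [555.0, -22.0], [560.0, 23.0], [525.0, 27.0]]
[452.8  11.4] [45.  78.1] 84.1 [[412.0, -7.0], [489.0, -15.0], [494.0, 30.0], [416.0, 38.0]]
[ 900.7 -558.9] [35.  68.4] 1.7 [[882.0, -525.0], [884.0, -594.0], [919.0, -593.0], [917.0, -524.0]]
[ 595.  -103.6] [149.2  44.8] 6.2 [[518.0, -89.0], [523.0, -134.0], [672.0, -118.0], [667.0, -73.0]]
[488.8  12. ] [ 45.6 150.3] 84.1 [[412.0, -3.0], [561.0, -18.0], [566.0, 27.0], [416.0, 42.0]]
[-175.4  406.2] [64.9 73.9] 9.3 [[-213.0, 437.0], [-201.0, 365.0], [-137.0, 375.0], [-149.0, 448.0]]
```

View pics/w3.png

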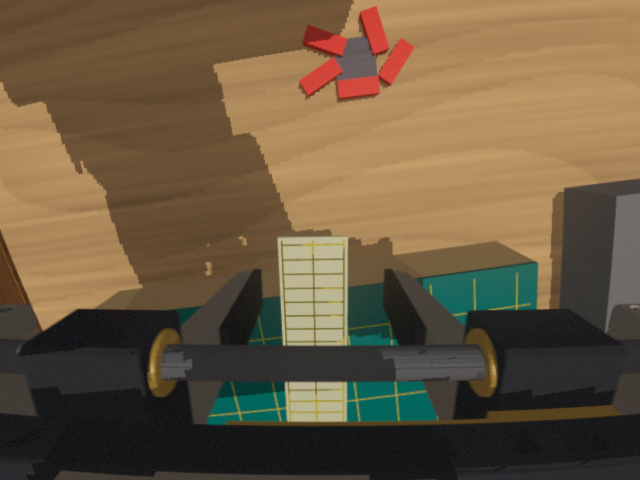

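Ruler A's end (281–347, 240) lies centred between the open fingers, in front of the board's edge. I'll go down and pinch.

Call:
{"op": "play_rows", "data": {"commands": [{"tx":0,"ty":0,"tz":0.025,"roll":0},{"tx":0,"ty":0,"tz":0.025,"roll":0},{"tx":0,"ty":0,"tz":0.008,"roll":0},{"tx":0,"ty":0,"tz":0,"roll":0}]}}

```text
t: 5.47
tool_pos: [0.4314, 0.0201, 0.2375]
tool_rot: [-0.002, 0.06, 0.998, -0.0]
wrist_force: [0.2, -0.3, 0.5]
opening: 0.811
gripper_force: 0.0
```

Call:
{"op": "play_rows", "data": {"commands": [{"tx":0,"ty":0,"tz":0,"roll":0},{"tx":0,"ty":0,"tz":0,"roll":0},{"tx":0,"ty":0,"tz":0,"roll":0},{"tx":0,"ty":0,"tz":0,"roll":0},{"tx":0,"ty":0,"tz":0,"roll":0},{"tx":0,"ty":0,"tz":0,"roll":0},{"tx":0,"ty":0,"tz":0,"roll":0}], "gripper": 0.035, "grip_force": 25}}

```text
t: 6.05
tool_pos: [0.4325, 0.0202, 0.2396]
tool_rot: [0.001, 0.061, 0.998, 0.0]
wrist_force: [1.1, 0.0, 3.0]
opening: 0.478
gripper_force: 24.8
```

Call:
{"op": "play_rows", "data": {"commands": [{"tx":0,"ty":0,"tz":-0.01,"roll":0},{"tx":0,"ty":0,"tz":-0.02,"roll":0},{"tx":0,"ty":0,"tz":-0.03,"roll":0},{"tx":0,"ty":0,"tz":-0.03,"roll":0},{"tx":0,"ty":0,"tz":0,"roll":6.8},{"tx":0,"ty":0,"tz":0,"roll":6.8},{"tx":0,"ty":0,"tz":0,"roll":6.8},{"tx":0,"ty":0,"tz":0,"roll":6.8},{"tx":0,"ty":0,"tz":0,"roll":6.8},{"tx":0,"ty":0,"tz":0,"roll":6.8},{"tx":0,"ty":0,"tz":0,"roll":6.8},{"tx":0,"ty":0,"tz":0,"roll":6.8},{"tx":0,"ty":0,"tz":0,"roll":6.8},{"tx":0,"ty":0,"tz":0,"roll":6.8},{"tx":0,"ty":0,"tz":0,"roll":6.8},{"tx":0,"ty":0,"tz":0,"roll":6.8},{"tx":0,"ty":0,"tz":0,"roll":0}]}}

```text
t: 7.47
tool_pos: [0.4321, 0.0202, 0.3291]
tool_rot: [-0.0, 0.7, 0.714, -0.0]
wrist_force: [-0.4, -0.7, 0.2]
opening: 0.479
gripper_force: 24.8
```

```bash
python3 -c "
from h import *
rulers('side',z=.153,f='s4.png');st()"
```

```text
[ 828.9 -601.6] [30.8 65.2] 0.4 [[813.0, -569.0], [814.0, -634.0], [845.0, -634.0], [844.0, -569.0]]
[ 557.7 -193.5] [132.2  42. ] 6.2 [[490.0, -180.0], [494.0, -222.0], [626.0, -207.0], [621.0, -165.0]]
[428.4 -37.2] [151.4  44.3] 88.0 [[404.0, -112.0], [448.0, -114.0], [453.0, 38.0], [409.0, 39.0]]
[-124.1  257.9] [59.7 64.5] 9.3 [[-159.0, 285.0], [-148.0, 221.0], [-89.0, 231.0], [-100.0, 295.0]]
{'t': 7.5167, 'joints': [0.0431, 0.1518, 2.1014, -0.0, 0.8887, 0.0157], 'tool_pos': [0.4321, 0.0201, 0.3291], 'tool_rot': [-0.0001, 0.6973, 0.7167, -0.0001], 'wrist_force': [0.4889, -0.3081, -0.7283], 'opening': 0.4794, 'gripper_force': 24.7621}
```

View pics/s4.png

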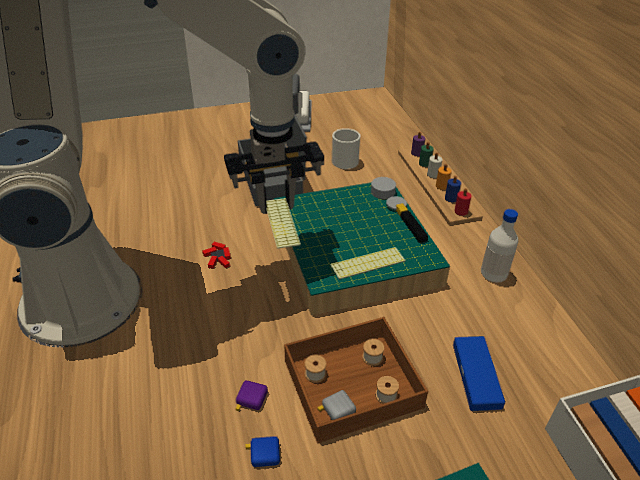

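The ruler is held level, with the far end intact at (283,222). I'll carry it over the case.

Call:
{"op": "play_rows", "data": {"commands": [{"tx":0.02,"ty":0.002,"tz":0,"roll":0},{"tx":0.035,"ty":0.002,"tz":0,"roll":0},{"tx":0.035,"ty":0.002,"tz":0,"roll":0},{"tx":0.035,"ty":0.002,"tz":0,"roll":0},{"tx":0.035,"ty":0.002,"tz":0,"roll":0},{"tx":0.035,"ty":0.002,"tz":0,"roll":0},{"tx":0.035,"ty":0.002,"tz":0,"roll":0},{"tx":0.035,"ty":0.002,"tz":0,"roll":0},{"tx":0.035,"ty":0.003,"tz":0,"roll":0},{"tx":0.035,"ty":0.003,"tz":0,"roll":0},{"tx":0.018,"ty":0,"tz":0,"roll":0},{"tx":0,"ty":0,"tz":0,"roll":0},{"tx":0,"ty":0,"tz":0,"roll":0}]}}

```text
t: 8.6
tool_pos: [0.4448, 0.3737, 0.3287]
tool_rot: [0.0, 0.697, 0.717, -0.001]
wrist_force: [0.4, 0.4, -1.2]
opening: 0.48
gripper_force: 24.8
```

```bash
python3 -c "
from h import *
rulers('side',z=.153,f='s5.png');st()
shot('wrist','w5.png')
a=cv2.imread('pics/s5.png')[70:230,200:360];b=cv2.imread('pics/w5.png')
cv2.imwrite('pics/c5.png',np.hstack([cv2.resize(a,(400,400)),cv2.resize(b,(400,400))]))"
```

```text
[ 828.8 -601.3] [31.1 65.7] 0.9 [[813.0, -569.0], [814.0, -634.0], [845.0, -634.0], [844.0, -568.0]]
[ 557.8 -194.7] [132.3  39.9] 5.8 [[490.0, -181.0], [494.0, -221.0], [626.0, -208.0], [622.0, -168.0]]
[442.4 317.6] [151.4  45.5] 89.0 [[418.0, 242.0], [464.0, 241.0], [466.0, 393.0], [421.0, 394.0]]
{'t': 8.65, 'joints': [0.695, 0.3683, 1.7988, -0.0005, 0.9762, 0.6673], 'tool_pos': [0.4449, 0.3728, 0.3287], 'tool_rot': [0.0001, 0.6971, 0.7169, -0.0009], 'wrist_force': [-0.6666, 0.4759, -1.0862], 'opening': 0.4829, 'gripper_force': 24.7617}
```

View pics/c5.png

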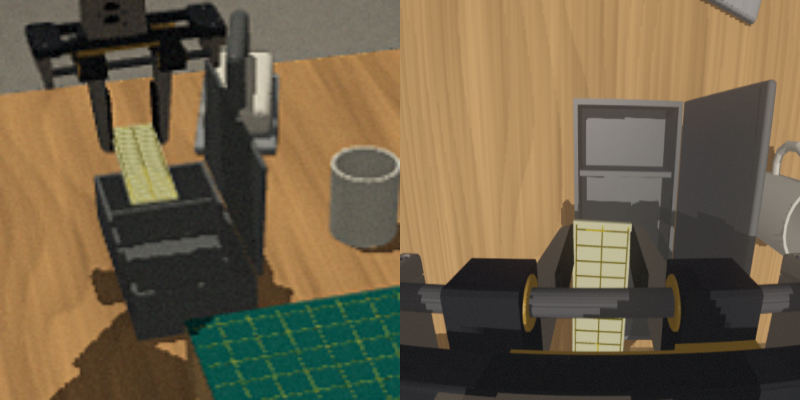

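Call:
{"op": "play_rows", "data": {"commands": [{"tx":0,"ty":0,"tz":0.03,"roll":0},{"tx":0,"ty":0,"tz":0.03,"roll":0},{"tx":0,"ty":0.002,"tz":0.01,"roll":0},{"tx":0,"ty":0.003,"tz":0.004,"roll":0},{"tx":0,"ty":0.004,"tz":0.003,"roll":0},{"tx":0,"ty":0.003,"tz":0,"roll":0},{"tx":0,"ty":0,"tz":0,"roll":0},{"tx":0,"ty":0,"tz":0,"roll":0}]}}

```text
t: 9.37
tool_pos: [0.458, 0.3741, 0.2534]
tool_rot: [0.0, 0.698, 0.716, 0.001]
wrist_force: [-0.3, -1.1, 0.4]
opening: 0.478
gripper_force: 24.8
```

Call:
{"op": "play_rows", "data": {"commands": [{"tx":0,"ty":0.004,"tz":0.003,"roll":0},{"tx":0,"ty":0.004,"tz":0.003,"roll":0},{"tx":0,"ty":0.002,"tz":0.005,"roll":0},{"tx":0,"ty":0,"tz":0.005,"roll":0},{"tx":0,"ty":0,"tz":0.002,"roll":0},{"tx":0,"ty":0,"tz":0,"roll":0},{"tx":0,"ty":0,"tz":0,"roll":0}]}}

```text
t: 9.95
tool_pos: [0.4671, 0.3741, 0.2338]
tool_rot: [-0.0, 0.698, 0.716, -0.0]
wrist_force: [0.1, -0.3, -0.1]
opening: 0.48
gripper_force: 24.8
```

Call:
{"op": "play_rows", "data": {"commands": [{"tx":0,"ty":0,"tz":0.004,"roll":0},{"tx":0,"ty":0,"tz":0.004,"roll":0},{"tx":0,"ty":0,"tz":0.004,"roll":0},{"tx":0,"ty":0,"tz":0,"roll":0},{"tx":0,"ty":0,"tz":0,"roll":0}]}}

```text
t: 10.37
tool_pos: [0.4671, 0.3741, 0.2218]
tool_rot: [-0.0, 0.698, 0.716, -0.0]
wrist_force: [-1.7, -0.4, -0.2]
opening: 0.478
gripper_force: 24.8
```

```bash
python3 -c "
from h import *
shot('side','s6.png');shot('wrist','w6.png');st()
a=cv2.imread('pics/s6.png')[70:230,200:360];b=cv2.imread('pics/w6.png')
cv2.imwrite('pics/c6.png',np.hstack([cv2.resize(a,(400,400)),cv2.resize(b,(400,400))]))"
```

```text
{'t': 10.4667, 'joints': [0.6727, 0.5366, 1.8196, 0.0001, 0.7858, 0.6473], 'tool_pos': [0.4672, 0.3741, 0.2221], 'tool_rot': [-0.0, 0.6981, 0.716, -0.0001], 'wrist_force': [-1.9221, -0.4283, -0.3242], 'opening': 0.4828, 'gripper_force': 24.7616}
```

View pics/c6.png

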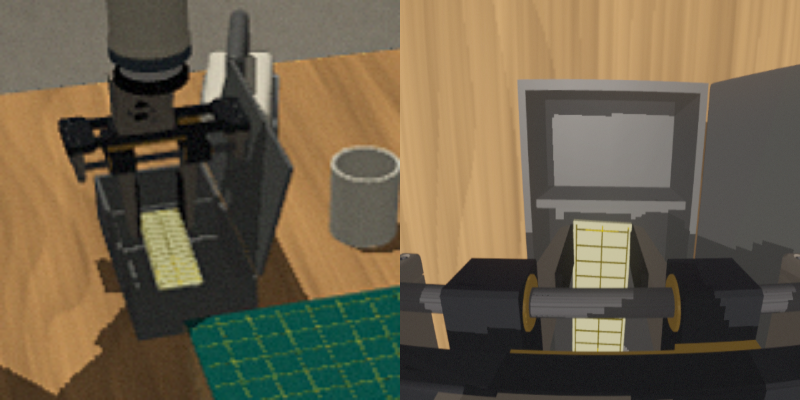

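The ruler is inside the long compartment and the body has pushed the lid open gently (2 N). I'll ease back in x and go lower.

Call:
{"op": "play_rows", "data": {"commands": [{"tx":0,"ty":-0.002,"tz":0.003,"roll":0},{"tx":0,"ty":-0.002,"tz":0.003,"roll":0},{"tx":0,"ty":-0.001,"tz":0.003,"roll":0},{"tx":0,"ty":0,"tz":0,"roll":0},{"tx":0,"ty":0,"tz":0,"roll":0}]}}

```text
t: 10.88
tool_pos: [0.4621, 0.374, 0.2129]
tool_rot: [-0.0, 0.698, 0.716, -0.0]
wrist_force: [0.0, 0.9, 0.0]
opening: 0.483
gripper_force: 24.8
```

Call:
{"op": "play_rows", "data": {"commands": [{"tx":0,"ty":0,"tz":0.003,"roll":0},{"tx":0,"ty":0,"tz":0.003,"roll":0},{"tx":0,"ty":0,"tz":0.002,"roll":0},{"tx":0,"ty":0,"tz":0,"roll":0},{"tx":0,"ty":0,"tz":0,"roll":0}]}}

```text
t: 11.3
tool_pos: [0.4622, 0.374, 0.205]
tool_rot: [-0.0, 0.698, 0.716, -0.0]
wrist_force: [-0.1, -0.4, -1.1]
opening: 0.48
gripper_force: 24.8
```

Call:
{"op": "play_rows", "data": {"commands": [{"tx":0,"ty":0,"tz":0.003,"roll":0},{"tx":0,"ty":0,"tz":0.003,"roll":0},{"tx":0,"ty":0,"tz":0,"roll":0},{"tx":0,"ty":0,"tz":0,"roll":0}]}}

```text
t: 11.63
tool_pos: [0.4621, 0.3739, 0.1989]
tool_rot: [-0.0, 0.698, 0.716, -0.0]
wrist_force: [-1.3, 0.1, -0.3]
opening: 0.484
gripper_force: 24.8
```

Call:
{"op": "play_rows", "data": {"commands": [{"tx":0,"ty":0.001,"tz":0,"roll":0},{"tx":0,"ty":0,"tz":0,"roll":0},{"tx":0,"ty":0,"tz":0,"roll":0},{"tx":0,"ty":0,"tz":0,"roll":0},{"tx":0,"ty":0,"tz":0,"roll":0}], "gripper": 0.052}}

```text
t: 12.05
tool_pos: [0.4631, 0.374, 0.1992]
tool_rot: [-0.0, 0.698, 0.716, -0.0]
wrist_force: [-2.6, -0.6, -0.9]
opening: 0.568
gripper_force: 0.0
```

Call:
{"op": "play_rows", "data": {"commands": [{"tx":0,"ty":0,"tz":-0.01,"roll":0},{"tx":0,"ty":0,"tz":-0.03,"roll":0},{"tx":0,"ty":-0.005,"tz":-0.03,"roll":0},{"tx":0,"ty":-0.005,"tz":-0.03,"roll":0},{"tx":0,"ty":-0.005,"tz":-0.03,"roll":0},{"tx":-0.03,"ty":0,"tz":0,"roll":0},{"tx":-0.035,"ty":0,"tz":0,"roll":0},{"tx":-0.035,"ty":0,"tz":0,"roll":0},{"tx":-0.035,"ty":0,"tz":0,"roll":0},{"tx":-0.035,"ty":0,"tz":0,"roll":0},{"tx":-0.035,"ty":0,"tz":0,"roll":0}], "gripper": 0.052}}

```text
t: 12.97
tool_pos: [0.4536, 0.1673, 0.3304]
tool_rot: [0.001, 0.698, 0.716, 0.001]
wrist_force: [0.7, -0.0, -0.3]
opening: 0.569
gripper_force: 0.0
```

```bash
python3 -c "
from h import *
rulers('side');d=rulers('side',z=.007,f='s7.png')
w=shot('wrist','w7.png');st()
a=cv2.imread('pics/s7.png')[70:300,200:460]
cv2.imwrite('pics/c7.png',cv2.resize(a,(650,575)))"
```

```text
[ 900.9 -559.8] [34.7 70.1] 0.8 [[883.0, -525.0], [884.0, -595.0], [919.0, -595.0], [918.0, -524.0]]
[ -26.  -140.7] [33.4 70.7] 60.3 [[-65.0, -138.0], [-4.0, -173.0], [13.0, -144.0], [-48.0, -109.0]]
[ 595.  -103.7] [149.2  45.2] 5.8 [[518.0, -89.0], [523.0, -134.0], [671.0, -119.0], [667.0, -74.0]]
[ 945.5 -535.3] [37.5 75. ] 0.8 [[926.0, -498.0], [927.0, -573.0], [965.0, -573.0], [964.0, -498.0]]
[-47.  -85.7] [38.1 76. ] 63.6 [[-89.0, -86.0], [-21.0, -120.0], [-4.0, -86.0], [-73.0, -52.0]]
[618.  -45.5] [159.8  50.8] 6.2 [[536.0, -29.0], [541.0, -79.0], [700.0, -62.0], [695.0, -12.0]]
{'t': 13.1167, 'joints': [0.3494, 0.2262, 2.0011, -0.0004, 0.9123, 0.3275], 'tool_pos': [0.4539, 0.1669, 0.3303], 'tool_rot': [0.0006, 0.6993, 0.7149, 0.0008], 'wrist_force': [0.3796, 0.6576, 0.1823], 'opening': 0.5654, 'gripper_force': 0.0}
```

View pics/c7.png

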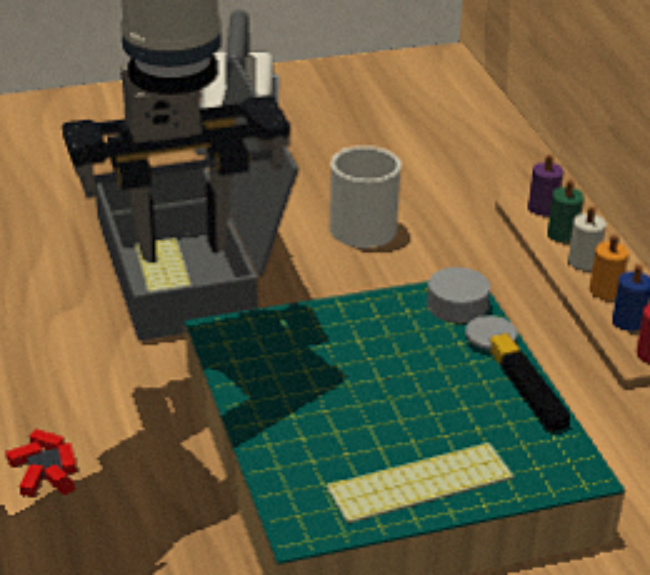

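Ruler A lies flat in the long compartment at crop (165,262). Ruler B hasn't moved, with its centre at (.595,-.104).

Call:
{"op": "play_rows", "data": {"commands": [{"tx":0,"ty":0,"tz":0,"roll":-6.826},{"tx":0,"ty":0,"tz":0,"roll":-6.826},{"tx":0,"ty":0,"tz":0,"roll":-6.826},{"tx":0,"ty":0,"tz":0,"roll":-6.826},{"tx":0,"ty":0,"tz":0,"roll":-6.826},{"tx":0,"ty":0,"tz":0,"roll":-6.826},{"tx":0,"ty":0,"tz":0,"roll":-6.826},{"tx":0,"ty":0,"tz":0,"roll":-6.826},{"tx":0,"ty":0,"tz":0,"roll":-6.826},{"tx":0,"ty":0,"tz":0,"roll":-6.826},{"tx":0,"ty":0,"tz":0,"roll":-6.826},{"tx":0,"ty":0,"tz":0,"roll":-6.826},{"tx":0,"ty":0,"tz":0,"roll":-6.826},{"tx":0,"ty":0,"tz":0,"roll":0}], "gripper": 0}}

```text
t: 14.28
tool_pos: [0.4539, 0.1699, 0.3298]
tool_rot: [0.001, -0.005, 1.0, 0.0]
wrist_force: [-0.3, -0.3, 0.7]
opening: 0.005
gripper_force: 0.0
```

Call:
{"op": "play_rows", "data": {"commands": [{"tx":-0.0176,"ty":-0.0339,"tz":0,"roll":0},{"tx":-0.0176,"ty":-0.0339,"tz":0,"roll":0},{"tx":-0.0176,"ty":-0.0339,"tz":0,"roll":0},{"tx":-0.0176,"ty":-0.0339,"tz":0,"roll":0},{"tx":-0.0176,"ty":-0.0339,"tz":0,"roll":0},{"tx":-0.0176,"ty":-0.0339,"tz":0,"roll":0},{"tx":-0.0176,"ty":-0.0339,"tz":0,"roll":0},{"tx":-0.0176,"ty":-0.0339,"tz":0,"roll":0},{"tx":0,"ty":0,"tz":0.03,"roll":0},{"tx":0,"ty":0,"tz":0.03,"roll":0},{"tx":0,"ty":0,"tz":0.01,"roll":0},{"tx":0,"ty":0,"tz":0,"roll":0},{"tx":0,"ty":0,"tz":0,"roll":0}]}}

```text
t: 15.37
tool_pos: [0.5955, -0.1013, 0.2595]
tool_rot: [-0.0, -0.001, 1.0, 0.0]
wrist_force: [-0.2, -0.2, 0.1]
opening: 0.004
gripper_force: 0.0
```

Call:
{"op": "play_rows", "data": {"commands": [{"tx":0,"ty":-0.001,"tz":0.004,"roll":0},{"tx":0,"ty":-0.001,"tz":0.001,"roll":0},{"tx":0,"ty":0,"tz":0.001,"roll":0},{"tx":0,"ty":0,"tz":0,"roll":0},{"tx":0,"ty":0,"tz":0,"roll":0}]}}

```text
t: 15.78
tool_pos: [0.5953, -0.1039, 0.2538]
tool_rot: [0.0, -0.002, 1.0, -0.0]
wrist_force: [0.9, -0.3, 0.3]
opening: 0.006
gripper_force: 0.0
```

Call:
{"op": "play_rows", "data": {"commands": [{"tx":0,"ty":0,"tz":0.0007,"roll":0},{"tx":0,"ty":0,"tz":0.0007,"roll":0},{"tx":0,"ty":0,"tz":0,"roll":0},{"tx":0,"ty":0,"tz":0,"roll":0}]}}

```text
t: 16.12
tool_pos: [0.5954, -0.104, 0.2535]
tool_rot: [0.0, -0.002, 1.0, -0.0]
wrist_force: [-3.9, 0.8, 14.8]
opening: 0.006
gripper_force: 7.4
```

Call:
{"op": "play_rows", "data": {"commands": [{"tx":0.005,"ty":0,"tz":0,"roll":0},{"tx":0.01,"ty":0,"tz":0,"roll":0},{"tx":0.01,"ty":0,"tz":0,"roll":0},{"tx":0.01,"ty":0,"tz":0,"roll":0},{"tx":0.01,"ty":0,"tz":0,"roll":0},{"tx":0.005,"ty":0,"tz":0,"roll":0},{"tx":0,"ty":0,"tz":0,"roll":0}]}}

```text
t: 16.7
tool_pos: [0.5457, -0.1044, 0.2535]
tool_rot: [0.002, -0.002, 1.0, -0.0]
wrist_force: [0.2, -0.0, 11.8]
opening: 0.003
gripper_force: 5.7
```

Call:
{"op": "play_rows", "data": {"commands": [{"tx":0.005,"ty":0,"tz":0,"roll":0},{"tx":0.01,"ty":0,"tz":0,"roll":0},{"tx":0.01,"ty":0,"tz":0,"roll":0},{"tx":0.01,"ty":0,"tz":0,"roll":0},{"tx":0.01,"ty":0,"tz":0,"roll":0},{"tx":0.01,"ty":0,"tz":0,"roll":0},{"tx":0,"ty":0,"tz":0,"roll":0},{"tx":0,"ty":0,"tz":-0.01,"roll":0},{"tx":0,"ty":0,"tz":-0.035,"roll":0},{"tx":0,"ty":0,"tz":0,"roll":0}]}}

```text
t: 17.53
tool_pos: [0.4917, -0.1047, 0.3014]
tool_rot: [0.003, -0.002, 1.0, -0.001]
wrist_force: [0.8, -0.2, 0.7]
opening: 0.005
gripper_force: 0.0
```

```bash
python3 -c "
from h import *
rulers('side');st()"
```

```text
[ 900.8 -561.3] [35.1 73.1] 0.8 [[883.0, -525.0], [884.0, -598.0], [919.0, -598.0], [918.0, -524.0]]
[ 490.2 -104.5] [149.8  45.5] 6.5 [[413.0, -90.0], [418.0, -136.0], [567.0, -119.0], [562.0, -73.0]]
{'t': 17.5833, 'joints': [-0.2127, 0.2974, 1.9881, 0.0, 0.851, -1.7868], 'tool_pos': [0.4913, -0.1046, 0.2997], 'tool_rot': [0.0025, -0.0017, 1.0, -0.0005], 'wrist_force': [-0.3388, -0.8431, 0.3477], 'opening': 0.0047, 'gripper_force': 0.0}
```

Call:
{"op": "play_rows", "data": {"commands": [{"tx":0.029,"ty":-0.003,"tz":0,"roll":0},{"tx":0.029,"ty":-0.003,"tz":0,"roll":0},{"tx":0,"ty":0,"tz":0,"roll":-6.2},{"tx":0,"ty":0,"tz":0,"roll":0},{"tx":0,"ty":0,"tz":0,"roll":0},{"tx":0,"ty":0,"tz":0,"roll":0},{"tx":0,"ty":0,"tz":0,"roll":0},{"tx":0,"ty":0,"tz":0,"roll":0},{"tx":0,"ty":0,"tz":0,"roll":0},{"tx":0,"ty":0,"tz":0,"roll":0}], "gripper": 0.075}}

```text
t: 18.42
tool_pos: [0.4324, -0.1105, 0.2967]
tool_rot: [-0.0, -0.056, 0.998, 0.0]
wrist_force: [0.4, -0.2, -0.6]
opening: 0.706
gripper_force: 0.0
```

```bash
python3 -c "
from h import *
rulers('side');rulers('wrist');st()"
```

```text
[ 900.9 -560. ] [34.7 69.5] 0.8 [[883.0, -526.0], [884.0, -595.0], [919.0, -595.0], [918.0, -525.0]]
[ 490.4 -102.2] [150.6  49.7] 7.3 [[412.0, -87.0], [419.0, -136.0], [568.0, -117.0], [562.0, -68.0]]
[ 540.3 -101.6] [34.9 45.1] 6.6 [[520.0, -81.0], [526.0, -126.0], [560.0, -122.0], [555.0, -77.0]]
[ 454.1 -112.2] [76.7 45.3] 7.0 [[413.0, -94.0], [419.0, -139.0], [495.0, -130.0], [489.0, -85.0]]
{'t': 18.5167, 'joints': [-0.2536, 0.2251, 2.1019, -0.0, 0.8146, -1.9358], 'tool_pos': [0.4323, -0.1105, 0.2967], 'tool_rot': [-0.0, -0.0557, 0.9984, 0.0], 'wrist_force': [0.7918, -0.1196, -0.0722], 'opening': 0.7945, 'gripper_force': 0.0}
```

Aligned at yaw 6.5°. Going down to pinch.

Call:
{"op": "play_rows", "data": {"commands": [{"tx":0,"ty":-0.002,"tz":0.025,"roll":0},{"tx":0,"ty":0,"tz":0.025,"roll":0},{"tx":0,"ty":0,"tz":0.006,"roll":0},{"tx":0,"ty":0,"tz":0,"roll":0},{"tx":0,"ty":0,"tz":0,"roll":0}]}}

```text
t: 18.93
tool_pos: [0.4325, -0.1125, 0.241]
tool_rot: [-0.0, -0.056, 0.998, 0.0]
wrist_force: [0.0, 0.1, -0.2]
opening: 0.812
gripper_force: 0.0
```

Call:
{"op": "play_rows", "data": {"commands": [{"tx":0,"ty":0,"tz":0,"roll":0},{"tx":0,"ty":0,"tz":0,"roll":0},{"tx":0,"ty":0,"tz":0,"roll":0},{"tx":0,"ty":0,"tz":0,"roll":0},{"tx":0,"ty":0,"tz":0,"roll":0},{"tx":0,"ty":0,"tz":0,"roll":0},{"tx":0,"ty":0,"tz":0,"roll":0}], "gripper": 0.035, "grip_force": 25}}

```text
t: 19.52
tool_pos: [0.4326, -0.1126, 0.241]
tool_rot: [0.0, -0.056, 0.998, -0.0]
wrist_force: [-0.4, 0.4, 2.3]
opening: 0.477
gripper_force: 25.0
```

Call:
{"op": "play_rows", "data": {"commands": [{"tx":0,"ty":0,"tz":-0.01,"roll":0},{"tx":0,"ty":0,"tz":-0.02,"roll":0},{"tx":0,"ty":0,"tz":-0.03,"roll":0},{"tx":0,"ty":0,"tz":-0.03,"roll":0},{"tx":0,"ty":0,"tz":0,"roll":6.786},{"tx":0,"ty":0,"tz":0,"roll":6.786},{"tx":0,"ty":0,"tz":0,"roll":6.786},{"tx":0,"ty":0,"tz":0,"roll":6.786},{"tx":0,"ty":0,"tz":0,"roll":6.786},{"tx":0,"ty":0,"tz":0,"roll":6.786},{"tx":0,"ty":0,"tz":0,"roll":6.786},{"tx":0,"ty":0,"tz":0,"roll":6.786},{"tx":0,"ty":0,"tz":0,"roll":6.786},{"tx":0,"ty":0,"tz":0,"roll":6.786},{"tx":0,"ty":0,"tz":0,"roll":6.786},{"tx":0,"ty":0,"tz":0,"roll":6.786},{"tx":0,"ty":0,"tz":0,"roll":6.786},{"tx":0,"ty":0,"tz":0,"roll":6.786},{"tx":0,"ty":0,"tz":0,"roll":0}]}}

```text
t: 21.1
tool_pos: [0.4323, -0.1125, 0.3313]
tool_rot: [-0.0, 0.7, 0.714, 0.0]
wrist_force: [-0.0, -0.2, -0.6]
opening: 0.48
gripper_force: 25.0
```

```bash
python3 -c "
from h import *
rulers('side',z=.153);st()"
```

```text
[ 829.  -601.1] [30.7 66.3] 0.2 [[813.0, -568.0], [814.0, -634.0], [844.0, -634.0], [844.0, -568.0]]
[ 431.5 -168.9] [ 46.2 151. ] 0.2 [[408.0, -94.0], [409.0, -245.0], [455.0, -244.0], [454.0, -93.0]]
{'t': 21.15, 'joints': [-0.258, 0.1701, 2.0723, -0.0, 0.8992, -0.2841], 'tool_pos': [0.4323, -0.1125, 0.3312], 'tool_rot': [0.0, 0.6978, 0.7163, 0.0], 'wrist_force': [0.4438, -0.7209, 0.5089], 'opening': 0.4761, 'gripper_force': 24.981}
```

Call:
{"op": "play_rows", "data": {"commands": [{"tx":0.02,"ty":0.002,"tz":0,"roll":0},{"tx":0.035,"ty":0.002,"tz":0,"roll":0},{"tx":0.035,"ty":0.002,"tz":0,"roll":0},{"tx":0.035,"ty":0.002,"tz":0,"roll":0},{"tx":0.035,"ty":0.002,"tz":0,"roll":0},{"tx":0.035,"ty":0.002,"tz":0,"roll":0},{"tx":0.035,"ty":0.002,"tz":0,"roll":0},{"tx":0.035,"ty":0.002,"tz":0,"roll":0},{"tx":0.035,"ty":0.002,"tz":0,"roll":0},{"tx":0.035,"ty":0.002,"tz":0,"roll":0},{"tx":0.035,"ty":0.002,"tz":0,"roll":0},{"tx":0.035,"ty":0.002,"tz":0,"roll":0},{"tx":0.035,"ty":0.001,"tz":0,"roll":0},{"tx":0.035,"ty":0,"tz":0,"roll":0},{"tx":0.011,"ty":0,"tz":0,"roll":0},{"tx":0,"ty":0,"tz":0,"roll":0},{"tx":0,"ty":0,"tz":0,"roll":0}]}}

```text
t: 22.57
tool_pos: [0.4453, 0.3738, 0.3306]
tool_rot: [0.0, 0.697, 0.717, -0.001]
wrist_force: [0.1, -1.0, -0.2]
opening: 0.479
gripper_force: 25.0
```

```bash
python3 -c "
from h import *
rulers('side',z=.153);st()"
```

```text
[ 828.8 -600.5] [31.  64.2] 1.7 [[812.0, -569.0], [814.0, -633.0], [845.0, -632.0], [843.0, -568.0]]
[445.2 318.5] [ 46.1 151.3] 1.0 [[421.0, 394.0], [424.0, 242.0], [470.0, 243.0], [467.0, 395.0]]
{'t': 22.6167, 'joints': [0.6947, 0.3667, 1.7963, -0.0005, 0.9799, 0.6684], 'tool_pos': [0.4454, 0.373, 0.3306], 'tool_rot': [0.0001, 0.6977, 0.7164, -0.0007], 'wrist_force': [0.2189, -0.1174, -0.4832], 'opening': 0.4793, 'gripper_force': 24.9802}
```

Call:
{"op": "play_rows", "data": {"commands": [{"tx":0,"ty":0,"tz":0.03,"roll":0},{"tx":0,"ty":0.004,"tz":0.03,"roll":0},{"tx":0,"ty":0.005,"tz":0.015,"roll":0},{"tx":0,"ty":0.005,"tz":0.005,"roll":0},{"tx":0,"ty":0.003,"tz":0.005,"roll":0},{"tx":0,"ty":0,"tz":0.008,"roll":0},{"tx":0,"ty":0,"tz":0.008,"roll":0},{"tx":0,"ty":0,"tz":0.008,"roll":0},{"tx":0,"ty":0,"tz":0,"roll":0},{"tx":0,"ty":0,"tz":0,"roll":0}]}}

```text
t: 23.45
tool_pos: [0.4624, 0.3743, 0.2216]
tool_rot: [-0.0, 0.698, 0.716, -0.0]
wrist_force: [-0.5, 0.1, -0.5]
opening: 0.478
gripper_force: 25.0
```

Call:
{"op": "play_rows", "data": {"commands": [{"tx":0,"ty":0,"tz":0.006,"roll":0},{"tx":0,"ty":0,"tz":0.006,"roll":0},{"tx":0,"ty":0,"tz":0.004,"roll":0},{"tx":0,"ty":0,"tz":0.002,"roll":0},{"tx":0,"ty":0,"tz":0,"roll":0},{"tx":0,"ty":0,"tz":0,"roll":0}]}}

```text
t: 23.95
tool_pos: [0.4626, 0.3743, 0.2036]
tool_rot: [-0.0, 0.698, 0.716, -0.0]
wrist_force: [-0.4, 0.6, -1.3]
opening: 0.482
gripper_force: 25.0
```

Call:
{"op": "play_rows", "data": {"commands": [{"tx":0,"ty":0.001,"tz":0,"roll":0},{"tx":0,"ty":0,"tz":0,"roll":0},{"tx":0,"ty":0,"tz":0,"roll":0},{"tx":0,"ty":0,"tz":0,"roll":0},{"tx":0,"ty":0,"tz":0,"roll":0}], "gripper": 0.052}}

```text
t: 24.37
tool_pos: [0.4637, 0.3744, 0.2039]
tool_rot: [0.0, 0.698, 0.716, 0.0]
wrist_force: [-0.3, 0.2, 0.3]
opening: 0.567
gripper_force: 0.0
```

Call:
{"op": "play_rows", "data": {"commands": [{"tx":0,"ty":0,"tz":-0.01,"roll":0},{"tx":0,"ty":0,"tz":-0.03,"roll":0},{"tx":0,"ty":-0.005,"tz":-0.03,"roll":0},{"tx":0,"ty":-0.005,"tz":-0.03,"roll":0},{"tx":0,"ty":-0.005,"tz":-0.03,"roll":0},{"tx":-0.03,"ty":0,"tz":0,"roll":0},{"tx":-0.04,"ty":0,"tz":0,"roll":0},{"tx":-0.04,"ty":0,"tz":0,"roll":0},{"tx":-0.04,"ty":0,"tz":0,"roll":0},{"tx":-0.04,"ty":0,"tz":0,"roll":0},{"tx":-0.04,"ty":0,"tz":0,"roll":0},{"tx":-0.04,"ty":0,"tz":0,"roll":0},{"tx":-0.04,"ty":0,"tz":0,"roll":0},{"tx":-0.04,"ty":0,"tz":0,"roll":0},{"tx":0,"ty":0,"tz":0,"roll":0}]}}

```text
t: 25.62
tool_pos: [0.4568, 0.0189, 0.3346]
tool_rot: [0.001, 0.7, 0.714, -0.0]
wrist_force: [-0.3, -0.1, 0.5]
opening: 0.57
gripper_force: 0.0
```

```bash
python3 -c "
from h import *
shot('side','s8.png');shot('wrist');st()
I=cv2.imread('pics/s8.png');a=I[80:220,220:360];b=I[310:450,275:435]
cv2.imwrite('pics/c8.png',np.hstack([cv2.resize(a,(370,370),interpolation=2),cv2.resize(b,(423,370),interpolation=2)]))"
```

```text
{'t': 25.7167, 'joints': [0.0462, 0.1815, 2.0483, 0.0002, 0.9108, 0.0257], 'tool_pos': [0.4571, 0.0227, 0.3345], 'tool_rot': [0.0002, 0.6999, 0.7143, 0.0004], 'wrist_force': [0.5851, -0.2059, -0.5883], 'opening': 0.5654, 'gripper_force': 0.0}
```

View pics/c8.png

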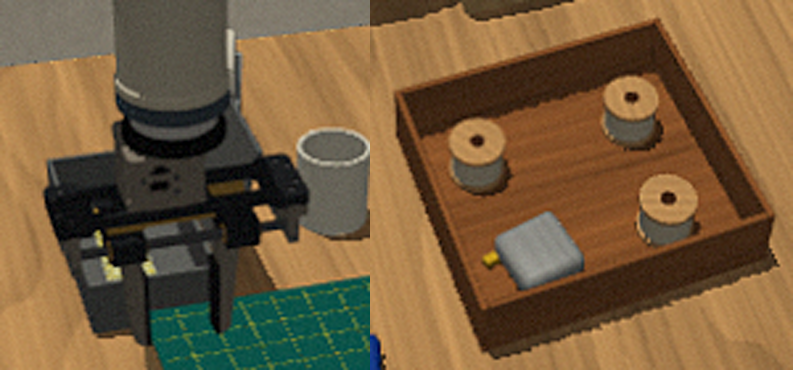

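The basket is unchanged, and any of the three like spools would do. They are at crop pixels (478,140), (630,97) and (668,198). I choose (668,198) at about (.538,-.383), because it has the most finger room when gripped on a slant. The grey box with a yellow tab at (540,248) is the tape, which stays.

Call:
{"op": "play_rows", "data": {"commands": [{"tx":-0.037,"ty":0.0066,"tz":0,"roll":0},{"tx":-0.037,"ty":0.0066,"tz":0,"roll":0},{"tx":-0.037,"ty":0.0066,"tz":0,"roll":0},{"tx":-0.037,"ty":0.0066,"tz":0,"roll":0},{"tx":-0.037,"ty":0.0066,"tz":0,"roll":0},{"tx":-0.037,"ty":0.0066,"tz":0,"roll":0},{"tx":-0.037,"ty":0.0066,"tz":0,"roll":0},{"tx":-0.037,"ty":0.0066,"tz":0,"roll":0},{"tx":-0.037,"ty":0.0066,"tz":0,"roll":0},{"tx":-0.037,"ty":0.0066,"tz":0,"roll":0},{"tx":-0.037,"ty":0.0066,"tz":0,"roll":0},{"tx":0,"ty":0,"tz":0,"roll":-6.7},{"tx":0,"ty":0,"tz":0,"roll":-6.7},{"tx":0,"ty":0,"tz":0.02,"roll":-6.7},{"tx":0,"ty":0,"tz":0.03,"roll":-6.7},{"tx":0,"ty":0,"tz":0.02,"roll":0},{"tx":0,"ty":0,"tz":0,"roll":0},{"tx":0,"ty":0,"tz":0,"roll":0}]}}

```text
t: 27.22
tool_pos: [0.5403, -0.3796, 0.2632]
tool_rot: [-0.001, 0.513, 0.858, 0.0]
wrist_force: [-0.7, 0.6, 0.8]
opening: 0.57
gripper_force: 0.0
```

```bash
python3 -c "
from h import *
s=st();d=shot('wrist','w9.png')
R=np.array(d['R']);
X=[(.538,-.383,.037),(.542,-.297,.037),(.429,-.307,.037)]
p=proj(d,X);print(p.round())
I=cv2.imread('pics/w9.png')
for q in p: cv2.drawMarker(I,tuple(int(v) for v in q),(0,0,255),0,12)
cv2.imwrite('pics/c9.png',I)
# case check
e=shot('side','s9.png')
"
```

```text
{'t': 27.2167, 'joints': [-0.6147, 0.5574, 1.6574, 0.0003, 0.9291, -1.1076], 'tool_pos': [0.5403, -0.3796, 0.2632], 'tool_rot': [-0.0011, 0.5133, 0.8582, 0.0002], 'wrist_force': [-0.7267, 0.5751, 0.8122], 'opening': 0.5703, 'gripper_force': 0.0}
[[318. 269.]
 [394. 149.]
 [211.  68.]]
```

View pics/c9.png

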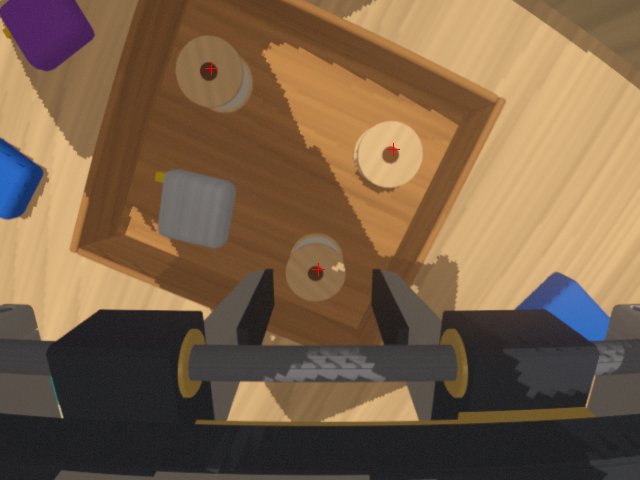

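The choice is confirmed: the wooden spool at (316,272) is between the fingers, and the tape is at (197,208), well clear. I'll correct a few mm and go down.

Call:
{"op": "play_rows", "data": {"commands": [{"tx":-0.001,"ty":-0.004,"tz":0.015,"roll":0},{"tx":-0.001,"ty":0,"tz":0.015,"roll":0},{"tx":0,"ty":0,"tz":0.01,"roll":0},{"tx":0,"ty":0,"tz":0.01,"roll":0},{"tx":0,"ty":0,"tz":0.007,"roll":0},{"tx":0,"ty":0,"tz":0,"roll":0},{"tx":0,"ty":0,"tz":0,"roll":0}]}}

```text
t: 27.9
tool_pos: [0.537, -0.3846, 0.2064]
tool_rot: [-0.0, 0.514, 0.858, 0.0]
wrist_force: [-0.3, -0.9, 0.2]
opening: 0.568
gripper_force: 0.0
```

Call:
{"op": "play_rows", "data": {"commands": [{"tx":0,"ty":0,"tz":0,"roll":0},{"tx":0,"ty":0,"tz":0,"roll":0},{"tx":0,"ty":0,"tz":0,"roll":0},{"tx":0,"ty":0,"tz":0,"roll":0},{"tx":0,"ty":0,"tz":0,"roll":0}], "gripper": 0.028, "grip_force": 20}}

```text
t: 28.32
tool_pos: [0.5372, -0.3848, 0.2074]
tool_rot: [0.001, 0.514, 0.858, -0.0]
wrist_force: [-0.6, 0.5, 3.0]
opening: 0.407
gripper_force: 20.0
```

Call:
{"op": "play_rows", "data": {"commands": [{"tx":0,"ty":0,"tz":-0.01,"roll":0},{"tx":0,"ty":0,"tz":-0.03,"roll":0},{"tx":0,"ty":0,"tz":-0.03,"roll":0},{"tx":0,"ty":0,"tz":-0.03,"roll":0},{"tx":0,"ty":0,"tz":-0.03,"roll":0},{"tx":0,"ty":0,"tz":0,"roll":6.7},{"tx":0,"ty":0,"tz":0,"roll":6.7},{"tx":0,"ty":0,"tz":0,"roll":6.7},{"tx":0,"ty":0,"tz":0,"roll":6.7},{"tx":0,"ty":0,"tz":0,"roll":0},{"tx":0.02,"ty":-0.0033,"tz":0,"roll":0},{"tx":0.038,"ty":-0.0033,"tz":0,"roll":0},{"tx":0.038,"ty":-0.0033,"tz":0,"roll":0},{"tx":0.038,"ty":-0.0033,"tz":0,"roll":0},{"tx":0.038,"ty":-0.0033,"tz":0,"roll":0},{"tx":0.038,"ty":-0.0033,"tz":0,"roll":0},{"tx":0.038,"ty":-0.0033,"tz":0,"roll":0}]}}

```text
t: 29.73
tool_pos: [0.5072, -0.1357, 0.3372]
tool_rot: [0.0, 0.697, 0.717, 0.0]
wrist_force: [0.0, -0.1, 0.2]
opening: 0.407
gripper_force: 20.0
```

Call:
{"op": "play_rows", "data": {"commands": [{"tx":0.038,"ty":-0.0033,"tz":0,"roll":0},{"tx":0.038,"ty":-0.0033,"tz":0,"roll":0},{"tx":0.038,"ty":-0.0033,"tz":0,"roll":0},{"tx":0.038,"ty":-0.0033,"tz":0,"roll":0},{"tx":0.038,"ty":-0.0033,"tz":0,"roll":0},{"tx":0.038,"ty":-0.0033,"tz":0,"roll":0},{"tx":0.038,"ty":-0.0033,"tz":0,"roll":0},{"tx":0.038,"ty":-0.0033,"tz":0,"roll":0},{"tx":0.038,"ty":-0.0033,"tz":0,"roll":0},{"tx":0.038,"ty":-0.0033,"tz":0,"roll":0},{"tx":0.038,"ty":-0.0033,"tz":0,"roll":0},{"tx":0.038,"ty":-0.0033,"tz":0,"roll":0},{"tx":0.038,"ty":-0.0033,"tz":0,"roll":0},{"tx":0.038,"ty":-0.0033,"tz":0,"roll":0},{"tx":0.038,"ty":-0.0033,"tz":0,"roll":0},{"tx":0,"ty":0,"tz":0,"roll":0},{"tx":0,"ty":0,"tz":0,"roll":0}]}}

```text
t: 31.15
tool_pos: [0.444, 0.4329, 0.3368]
tool_rot: [0.0, 0.696, 0.718, 0.0]
wrist_force: [-0.7, -1.0, -0.8]
opening: 0.407
gripper_force: 20.0
```

```bash
python3 -c "
from h import *
st();shot('side','s10.png');shot('wrist','w10.png')
a=cv2.imread('pics/s10.png')[70:230,200:360];b=cv2.imread('pics/w10.png')
cv2.imwrite('pics/c10.png',np.hstack([cv2.resize(a,(400,400)),cv2.resize(b,(400,400))]))"
```

```text
{'t': 31.15, 'joints': [0.7704, 0.4147, 1.705, -0.0001, 1.0218, 0.7398], 'tool_pos': [0.444, 0.4329, 0.3368], 'tool_rot': [0.0, 0.6962, 0.7179, 0.0], 'wrist_force': [-0.6777, -0.9786, -0.7839], 'opening': 0.4074, 'gripper_force': 20.0001}
```

View pics/c10.png

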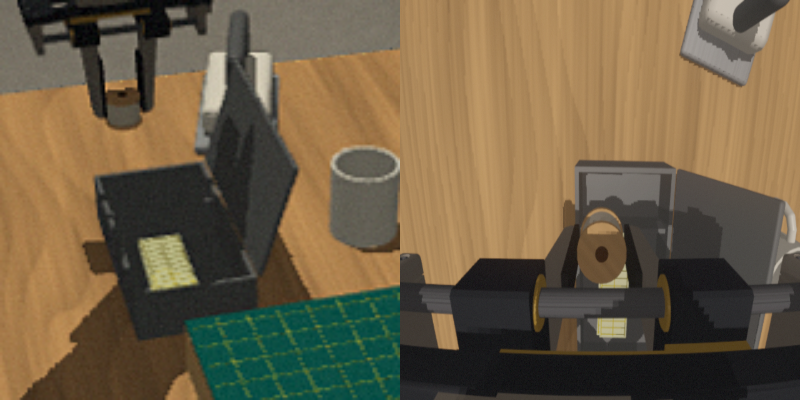

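The rulers are stacked flat in the long compartment (crop 165,262), and the spool is held above the small end. Lowering now.

Call:
{"op": "play_rows", "data": {"commands": [{"tx":0.002,"ty":0,"tz":0.03,"roll":0},{"tx":0,"ty":0.004,"tz":0.03,"roll":0},{"tx":0,"ty":0.005,"tz":0.015,"roll":0},{"tx":0,"ty":0.005,"tz":0.008,"roll":0},{"tx":0,"ty":0.003,"tz":0.008,"roll":0},{"tx":0,"ty":0,"tz":0.008,"roll":0},{"tx":0,"ty":0,"tz":0.008,"roll":0},{"tx":0,"ty":0,"tz":0.006,"roll":0},{"tx":0,"ty":0,"tz":0,"roll":0},{"tx":0,"ty":0,"tz":0,"roll":0}]}}

```text
t: 32.08
tool_pos: [0.4614, 0.4338, 0.2238]
tool_rot: [0.0, 0.698, 0.716, -0.0]
wrist_force: [0.6, 0.1, -1.4]
opening: 0.408
gripper_force: 20.0
```

Call:
{"op": "play_rows", "data": {"commands": [{"tx":0,"ty":0,"tz":0.005,"roll":0},{"tx":0,"ty":0,"tz":0.005,"roll":0},{"tx":0,"ty":0,"tz":0.004,"roll":0},{"tx":0,"ty":0,"tz":0.002,"roll":0},{"tx":0,"ty":0,"tz":0,"roll":0},{"tx":0,"ty":0,"tz":0,"roll":0}]}}

```text
t: 32.58
tool_pos: [0.4615, 0.4337, 0.2076]
tool_rot: [0.0, 0.698, 0.716, -0.0]
wrist_force: [0.2, 0.2, -0.0]
opening: 0.41
gripper_force: 20.0
```

Call:
{"op": "play_rows", "data": {"commands": [{"tx":0,"ty":0,"tz":0,"roll":0},{"tx":0,"ty":0,"tz":0,"roll":0},{"tx":0,"ty":0,"tz":0,"roll":0},{"tx":0,"ty":0,"tz":0,"roll":0},{"tx":0,"ty":0,"tz":0,"roll":0}], "gripper": 0.05}}

```text
t: 33.0
tool_pos: [0.4615, 0.4338, 0.2079]
tool_rot: [0.0, 0.698, 0.716, 0.0]
wrist_force: [-0.5, -0.0, -1.3]
opening: 0.545
gripper_force: 0.0
```

Call:
{"op": "play_rows", "data": {"commands": [{"tx":0,"ty":0,"tz":-0.01,"roll":0},{"tx":0,"ty":0,"tz":-0.03,"roll":0},{"tx":0,"ty":-0.005,"tz":-0.03,"roll":0},{"tx":0,"ty":-0.005,"tz":-0.03,"roll":0},{"tx":0,"ty":-0.005,"tz":-0.03,"roll":0},{"tx":0,"ty":0,"tz":-0.03,"roll":0},{"tx":0,"ty":0,"tz":0,"roll":0}]}}

```text
t: 33.58
tool_pos: [0.4474, 0.4345, 0.3751]
tool_rot: [0.0, 0.698, 0.716, 0.005]
wrist_force: [2.2, 0.2, 0.3]
opening: 0.546
gripper_force: 0.0
```

```bash
python3 -c "
from h import *
st();shot('side','s11.png');shot('wrist','w11.png')
a=cv2.imread('pics/s11.png')[70:230,200:360];b=cv2.imread('pics/w11.png')
cv2.imwrite('pics/c11.png',np.hstack([cv2.resize(a,(400,400)),cv2.resize(b,(400,400))]))"
```

```text
{'t': 33.5833, 'joints': [0.7683, 0.3769, 1.6683, 0.0001, 1.0866, 0.7438], 'tool_pos': [0.4474, 0.4345, 0.3751], 'tool_rot': [0.0001, 0.6984, 0.7157, 0.0048], 'wrist_force': [2.1634, 0.248, 0.3283], 'opening': 0.5462, 'gripper_force': 0.0}
```

View pics/c11.png

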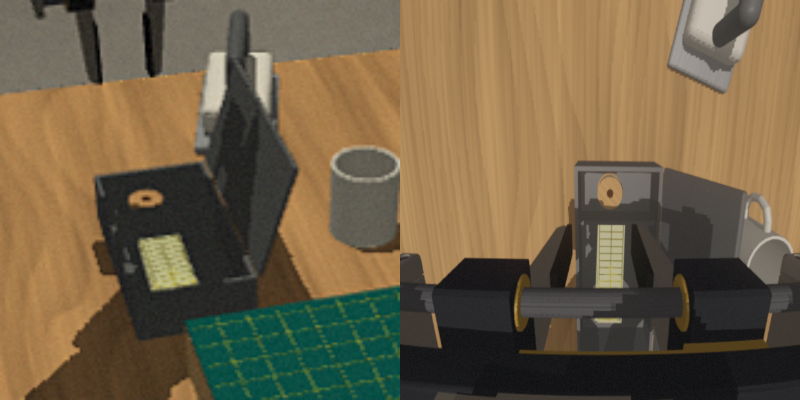

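The spool stands in the small compartment at crop (145,198) and the rulers are flat. Next, close the fingers and go up and over, behind the lid.

Call:
{"op": "play_rows", "data": {"commands": [{"tx":0,"ty":0,"tz":-0.03,"roll":0},{"tx":0,"ty":0,"tz":-0.03,"roll":0},{"tx":-0.017,"ty":0.0335,"tz":0,"roll":0},{"tx":-0.017,"ty":0.0335,"tz":0,"roll":0},{"tx":-0.017,"ty":0.0335,"tz":0,"roll":0},{"tx":-0.017,"ty":0.0335,"tz":0,"roll":0},{"tx":-0.017,"ty":0.0335,"tz":0,"roll":0},{"tx":0,"ty":0,"tz":0,"roll":-6.8},{"tx":0,"ty":0,"tz":0,"roll":-6.8},{"tx":0,"ty":0,"tz":0,"roll":-6.8},{"tx":0,"ty":0,"tz":0,"roll":-6.8},{"tx":0,"ty":0,"tz":0,"roll":-6.8},{"tx":0,"ty":0,"tz":0,"roll":-6.8},{"tx":0,"ty":0,"tz":0,"roll":-6.8},{"tx":0,"ty":0,"tz":0,"roll":-6.8},{"tx":0,"ty":0,"tz":0,"roll":-6.8},{"tx":0,"ty":0,"tz":0,"roll":-6.8},{"tx":0,"ty":0,"tz":0,"roll":-6.8},{"tx":0,"ty":0,"tz":0,"roll":-6.8},{"tx":0,"ty":0,"tz":0,"roll":-6.8}], "gripper": 0}}

```text
t: 35.35
tool_pos: [0.6158, 0.3522, 0.4259]
tool_rot: [-0.001, -0.001, 1.0, -0.001]
wrist_force: [0.9, -0.4, 0.1]
opening: 0.005
gripper_force: 0.0
```

```bash
python3 -c "
from h import *
st();d=shot('side')
print(plane(d,[(346,166),(346,135)],0).round(3)[0],plane(d,[(346,136)],.085).round(3))
"
```

```text
{'t': 35.35, 'joints': [0.5175, 0.4687, 1.4102, -0.0, 1.2657, -1.0555], 'tool_pos': [0.6158, 0.3522, 0.4259], 'tool_rot': [-0.0013, -0.0011, 1.0, -0.0007], 'wrist_force': [0.8542, -0.4387, 0.1473], 'opening': 0.0045, 'gripper_force': 0.0}
[0.69  0.348 0.   ] [[0.693 0.365 0.085]]
```

Call:
{"op": "play_rows", "data": {"commands": [{"tx":0,"ty":0,"tz":0.03,"roll":0},{"tx":0,"ty":0,"tz":0.03,"roll":0},{"tx":0,"ty":0,"tz":0.03,"roll":0},{"tx":0,"ty":0,"tz":0,"roll":0},{"tx":0.015,"ty":0,"tz":0,"roll":0},{"tx":0.015,"ty":0,"tz":0,"roll":0},{"tx":0.015,"ty":0,"tz":0,"roll":0},{"tx":0.015,"ty":0,"tz":0,"roll":0},{"tx":0,"ty":0,"tz":0,"roll":0}]}}

```text
t: 36.15
tool_pos: [0.5544, 0.3528, 0.3388]
tool_rot: [-0.0, 0.002, 1.0, -0.0]
wrist_force: [0.7, 0.4, -0.9]
opening: 0.005
gripper_force: 0.0
```

Call:
{"op": "play_rows", "data": {"commands": [{"tx":0.0125,"ty":0,"tz":0.001,"roll":0},{"tx":0.0125,"ty":0,"tz":0.002,"roll":0},{"tx":0.0125,"ty":0,"tz":0.003,"roll":0},{"tx":0.0125,"ty":0,"tz":0.003,"roll":0},{"tx":0.01,"ty":0,"tz":0.006,"roll":0},{"tx":0.01,"ty":0,"tz":0.008,"roll":0},{"tx":0.009,"ty":0,"tz":0.009,"roll":0},{"tx":0.008,"ty":0,"tz":0.009,"roll":0},{"tx":0.006,"ty":0,"tz":0.01,"roll":0},{"tx":0.005,"ty":0,"tz":0.01,"roll":0},{"tx":0.003,"ty":0,"tz":0.01,"roll":0},{"tx":0,"ty":0,"tz":0,"roll":0},{"tx":0,"ty":0,"tz":0,"roll":0}]}}

```text
t: 37.23
tool_pos: [0.4547, 0.3529, 0.2658]
tool_rot: [-0.001, 0.002, 1.0, -0.001]
wrist_force: [0.7, 0.4, -0.1]
opening: 0.003
gripper_force: 0.0
```

Call:
{"op": "play_rows", "data": {"commands": [{"tx":0,"ty":0,"tz":0.005,"roll":0},{"tx":0,"ty":0,"tz":0.004,"roll":0},{"tx":0,"ty":0,"tz":0.003,"roll":0},{"tx":0,"ty":0,"tz":0.002,"roll":0},{"tx":0,"ty":0,"tz":0,"roll":0},{"tx":0,"ty":0,"tz":0,"roll":0}]}}

```text
t: 37.73
tool_pos: [0.4551, 0.353, 0.2527]
tool_rot: [-0.0, 0.002, 1.0, -0.0]
wrist_force: [0.5, -0.7, 0.4]
opening: 0.007
gripper_force: 0.0
```

Call:
{"op": "play_rows", "data": {"commands": [{"tx":0,"ty":0,"tz":0.0008,"roll":0},{"tx":0,"ty":0,"tz":0,"roll":0},{"tx":0,"ty":0,"tz":0,"roll":0}]}}

```text
t: 37.98
tool_pos: [0.4551, 0.3531, 0.2521]
tool_rot: [0.0, 0.002, 1.0, 0.0]
wrist_force: [0.3, 0.4, 0.2]
opening: 0.006
gripper_force: 0.0
```

Call:
{"op": "play_rows", "data": {"commands": [{"tx":0,"ty":0,"tz":0.0008,"roll":0},{"tx":0,"ty":0,"tz":0.0005,"roll":0},{"tx":0,"ty":0,"tz":0,"roll":0},{"tx":0,"ty":0,"tz":0,"roll":0}]}}

```text
t: 38.32
tool_pos: [0.4551, 0.3531, 0.2519]
tool_rot: [0.0, 0.002, 1.0, 0.0]
wrist_force: [-2.7, -2.0, 13.5]
opening: 0.003
gripper_force: 6.4
```

The lid is bottomed out at 13 N with the tips at its shut height. I'll retreat and check.

Call:
{"op": "play_rows", "data": {"commands": [{"tx":0,"ty":0,"tz":-0.01,"roll":0},{"tx":0,"ty":0,"tz":-0.04,"roll":0},{"tx":0,"ty":0,"tz":-0.04,"roll":0},{"tx":0,"ty":0,"tz":-0.04,"roll":0},{"tx":0,"ty":0,"tz":-0.02,"roll":0},{"tx":0,"ty":0,"tz":0,"roll":0},{"tx":0,"ty":0,"tz":0,"roll":0}]}}

```text
t: 38.9
tool_pos: [0.4551, 0.3531, 0.4022]
tool_rot: [0.001, 0.002, 1.0, 0.001]
wrist_force: [0.2, -1.3, -0.6]
opening: 0.004
gripper_force: 0.0
```

```bash
python3 -c "
from h import *
st();rulers('side',f='s12.png');shot('scene')"
```

```text
{'t': 38.9, 'joints': [0.6573, 0.2791, 1.744, 0.0, 1.1155, -0.9099], 'tool_pos': [0.4551, 0.3531, 0.4022], 'tool_rot': [0.0012, 0.0018, 1.0, 0.0009], 'wrist_force': [0.2045, -1.2547, -0.6463], 'opening': 0.0039, 'gripper_force': 0.0}
[ 900.3 -561.3] [33.3 73.1] 0.8 [[883.0, -525.0], [884.0, -598.0], [917.0, -598.0], [916.0, -524.0]]
[ -25.1 -141. ] [33.  75.9] 61.4 [[-66.0, -137.0], [0.0, -174.0], [16.0, -145.0], [-50.0, -108.0]]
```

View pics/s12.png

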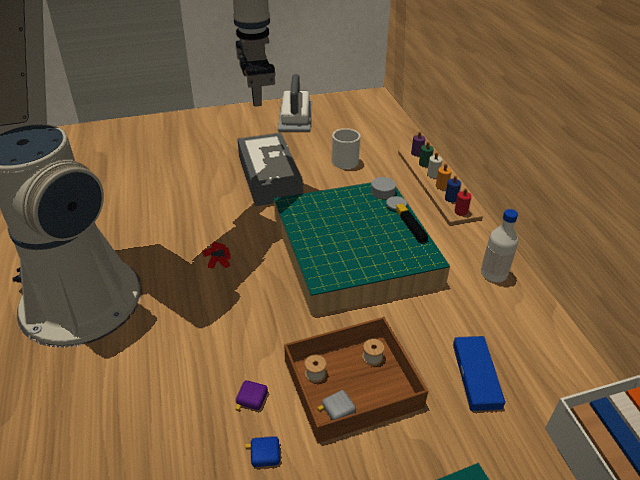

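The lid is shut flat at (270,167) and the board has no rulers left. Two spools and the tape are still in the basket, and everything else is where it was. Handing in.

```bash
python3 -c "
from cell import ctrl
print(ctrl.hand_in())"
```

```text
the job is handed in; nothing more can be done
None
```

I packed both rulers flat in the long compartment, put one spool in the small compartment, shut the lid fully, and handed the job in at about 39 s; no verdict came back.

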